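# Stamp the blue colour sample

## Task

Mark the blue colour sample with the sliding stamp: hold the orange release bar fully up while you slide the carriage until the stamp stands over the blue sample, then let go so that the bar drops and the carriage catches in the notch there. Then press the black plunger head down to its stop, let it spring fully back up, and leave the jig with the carriage still caught over the blue sample. Do not press the stamp down anywhere else, do not bump the lamp tube above it, and leave the figure, the spray can and the jar where they stand.

Things in the scene. Friction and masses are not known exactly. Their poses are not given: they have to be found in the camera images.
- jig: Stamping jig, fixed: pale wood base 200 (x) x 460 (y) x 16 high. Origin at the centre of its underside, z up; its x axis points away from the robot, the carriage slides along its y. Aluminium rail along y (jig x -48 to -12, top 50 above the table); on its robot side (jig x -68 to -52) a steel rack of notches 20 apart, tooth tips 50 high. Yaw varies by 0.22 rad either way.
- carriage (a joint): Position of the grey carriage along jig y, m: equals the stamp's jig y, -0.120 to +0.120. A notch at every multiple of 0.020; all samples lie at notches. It starts caught in the middle notch (0), over bare wood between the samples. With the bar up it slides with about 1 N; with the bar down it is locked.
- carriage_top (a point): Centre of the top of the grey carriage body, 26 on the robot side of the jig origin and 84 above the table. Body 50 (jig x) x 60 (y) x 32 high; two steel guides 10 wide, one each side of the release bar, reach 15 further to the robot side. An arm 34 wide, top 80 high, runs away from the robot to the round plunger sleeve (34 across, top 85 high).
- release_bar (a joint): Height of the orange release bar, m: 0 when dropped in a notch, 0.016 at its upper stop. It moves straight up, sprung downwards: about 8 N at the bottom, 10 N at the top. Its pawl clears the rack teeth above 0.010. Let go, it drops and draws the carriage into the nearest notch (up to 10 mm).
- bar_grip (a point): Grip point on the centre line of the orange release bar: 16 wide (jig y), 18 high, pointing to the robot (jig -x). Its free part runs from 46 beyond this point (at the guides) to its end 24 on the robot side of it. 112 on the robot side of the jig origin, 68 above the table with the bar down; moves with the bar. Grip across jig y, from above.
- plunger (a joint): How far the plunger is pressed down, m: 0 up, 0.018 at its stop. It moves straight down (vertical) against a spring of about 7 N at the top and 12 N at the stop, and springs back by itself.
- plunger_top (a point): Centre of the top of the black plunger head, a flat disc 40 across, 12 thick; at jig x +50, 123 above the table when up, 105 at the stop; moves with carriage and plunger. The lamp tube hangs straight above: press with the tool tilted about 30 to 45 degrees, the wrist leaning to the robot side (jig -x). Closed fingertips on the disc do it.
- stamp_foot (a point): Centre of the underside of the round rubber stamp foot (26 across) on the plunger's axis, 82 below plunger_top.
- tile_blue: The blue colour sample: white tile 60 (x) x 50 (y) x 5.5 with a blue face, fixed on the jig base beyond the rail. Origin at the centre of its underside, 16 above the table. The four samples swap places (jig x = +50; jig y = -120, -60, +60 or +120).
- tile_yellow: The yellow colour sample, same tile.
- tile_red: The red colour sample, same tile.
- tile_green: The green colour sample, same tile.
- lamp: Slim white lamp tube 16 across and 430 long along jig y, fixed on two black posts 14 square at jig y = -215 and +215, all at jig x = +56. Tube centre 215 above the table. Origin on the table midway between the posts. Not to be bumped.
- figure: Loose pale plaster cat figure, about 80 x 70, 152 high; origin at the centre of its underside. Bystander.
- spray_can: Loose white spray can with a red band and red cap, 60 across, 180 high; origin at the centre of its underside. Bystander.
- paint_jar: Loose jar with a purple label, 60 across, 75 high; origin at the centre of its underside. Bystander.

How it is judged:
On the way, in this order (a step that is already met when the one before it is completed fails the run):
1. the release bar is held up (over 11 mm) with the stamp brought to within 10 mm of the middle of the blue sample (horizontal distance between stamp_foot and tile_blue below 0.01 m and value of joint release_bar above 0.011 m), for 0.1 s.
2. the bar is let go and has dropped, the carriage caught with the stamp over the blue sample (within 6 mm) (horizontal distance between stamp_foot and tile_blue below 0.006 m and value of joint release_bar below 0.003 m and contact force between release_bar and the fingers below 0.5 N), for 0.2 s.
3. the plunger is pressed to its stop (at least 15.5 of 18 mm) over the blue sample (horizontal distance between stamp_foot and tile_blue below 0.006 m and value of joint release_bar below 0.003 m and value of joint plunger above 0.0155 m), for 0.1 s.
At the end, for the whole second after the job is handed in: The carriage rests caught with the stamp within 6 mm of the middle of the blue sample, the release bar is down (below 3 mm), the plunger is back up (below 3 mm), and nothing moves (horizontal distance between stamp_foot and tile_blue below 0.006 m and value of joint each of release_bar, plunger below 0.003 m and velocity of joint carriage between -0.01 and 0.01 m/s); the robot touches nothing.
It fails at once if the stamp is pressed more than 8 mm down while more than 10 mm off the middle of the blue sample (not (horizontal distance between stamp_foot and tile_blue below 0.01 m) and value of joint plunger above 0.008 m).
It fails at once if the lamp is bumped (over 4 N) (contact force between lamp and anything else above 4 N).
It fails at once if the figure, spray can or jar is moved by more than 20 mm (distance of any of figure, spray_can, paint_jar from where it was at the start of the episode above 0.02 m).
It also fails if it takes over 48 s, if anything falls off the work surface, if the arm or the gripper's body presses on something with over 40 N, if the wrist force passes 120 N, or if a joint passes its speed limit or range.

## Robot

A 6-joint arm with a two-finger parallel gripper is mounted at the origin on the work surface. World frame = base frame: x ahead of the robot, y to its left, z up, the work surface at z = 0. Lengths are in m, angles in rad, forces in N, time in s.
With the tool pointing down it reaches from about 0.325 to 0.9 m from the base axis. Payload 6.1 kg.
Tool frame: the origin (TCP) lies on the centre line of the jaws, within the pads' length; the fingertips stand 17 mm ahead of it and the grasp point (between the pads) lies 2 mm behind it; z points along the fingers, y is the line along which they close (so a half turn about z gives the same grasp; the last joint's range is limited). The gripper opens to 87 mm and grips with 3 to 60 N. Pads are 19 mm wide; open, the fingers measure 117 mm over their backs; the gripper's body (75 mm by 190 mm) begins 51 mm behind the grasp point.
Start: joints at [1.056, 0.22, 1.526, -0, 1.395, -0.126], TCP at [0.237, 0.578, 0.24] pointing down, gripper open.
Joint ranges: [-2.98, 2.98], [-0.91, 2.08], [0.09, 2.57], [-1.24, 4.39], [0.2, 2.65], [-2.68, 2.68]. Speed limits (rad/s): [2.57, 2.57, 3.01, 3.14, 3.14, 3.14].

## Interface

Orientations are given as a unit quaternion [w, x, y, z].
In Python, from bench import robot gives the robot as it stands.
- The arm moves only by the shell command python3 nudge.py 'ROWS' [OPENING] [FORCE]. ROWS is a JSON list of rows, 1 to 5 of them, each of 4 numbers: dx, dy, dz in m, then a turn about the tool's z in rad; each row is the pose to reach, as a shift and turn from the pose commanded when the command began, along the tool's axes at that moment; what a row does not reach only later rows make up. A row lasts 1/8 s, in which the tool goes at most 0.0625 m and 0.188 rad, less where a joint would pass 70% of its speed; a pose out of reach is approached as far as the arm can. OPENING is the opening from 0.0 (shut) to 1.0 (fully open), set as the command begins (- or left out keeps the last). The fingers move at their own pace and stop on an object; FORCE is the grip in N (left out, the last holds). Time passes only in rows, so rows that do not move let the fingers close. It prints the time, the measured TCP pose, the force, the opening and the grip force at its end.
- robot.get_state(): the state, without advancing time (a new reading comes with each control period).
- robot.get_image(name): name is "scene" or "top" or "wrist"; returns the picture (480x640x3 uint8, blue, green, red); there is no depth.
- robot.calibration(name): a dict with "K" (3x3 intrinsics, pixels), "eye" and "orientation" of the camera in the world. Camera axes: x right, y down, z forward; pixel columns grow to the right and rows downward; lengths in m; the calibration is good to about 2 mm. A picture is of the moment at which its call begins: read the wrist's pose just before it. calibration takes no time and is no camera call; for the wrist camera it gives the pose at the moment of the call.
- robot.finish_job(): hands the job in; it is judged then, once.
The state is a dict: "clock": time; "joint_positions": joint angles; "joint_velocities": joint speeds; "joint_efforts": joint torques, N m; "ee_pos": TCP position; "ee_rot": TCP orientation; "contact_force": force on the tool from outside, world axes, zero at the start; "wrist_torque": the same for the moment, N m; "gripper_width": opening from 0.0 (shut) to 1.0 (fully open); "gripper_force": force on a finger pad.
Only numpy, scipy, OpenCV 4.12 (cv2) and the standard library are available. Lean on these libraries where they do the work, as an engineer would, in place of code of your own. Each camera call takes 0.05 s, during which the arm holds its last target. There are 200 camera calls.

## Working session

There is one attempt and no reset: what is moved stays moved. The work goes in short steps, Python scripts to look and compute and a shell command to move; the robot and the scene stay as the last step left them, time stands still between calls to the robot, and variables do not carry over. Pictures are saved under pics/ and viewed, at most 10 in all, crops included, and the job is handed in when it is done.

```bash
ls; mkdir -p pics; python3 - <<'E'
from bench import robot
import cv2
for n in ("scene","top"):
    cv2.imwrite(f"pics/{n}0.png",robot.get_image(n))
    c=robot.calibration(n);print(n,c)
s=robot.get_state();print(s['clock'],s['ee_pos'],s['ee_rot'])
E
```

```text
bench.py
nudge.py
pics
scene {'K': array([[548.96006556,   0.        , 330.06562491],
       [  0.        , 548.96006556, 241.07473363],
       [  0.        ,   0.        ,   1.        ]]), 'eye': array([1.36690039, 0.35394428, 1.26034342]), 'orientation': array([-0.1791219 ,  0.52991881,  0.78400643, -0.2691381 ])}
top {'K': array([[452.5454625 ,   0.        , 323.49267985],
       [  0.        , 452.5454625 , 243.29997837],
       [  0.        ,   0.        ,   1.        ]]), 'eye': array([ 0.42531947, -0.01236365,  1.09837812]), 'orientation': array([ 0.03306923, -0.70447635,  0.70794166, -0.03792225])}
0.1 [0.23666291 0.57787612 0.23854809] [-2.79005077e-04  1.93181117e-01  9.81162717e-01 -8.37554534e-04]
```
View pics/top0.png

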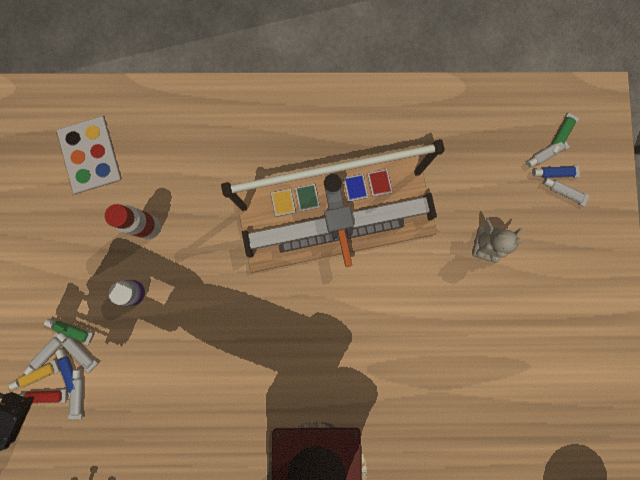

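View pics/scene0.png

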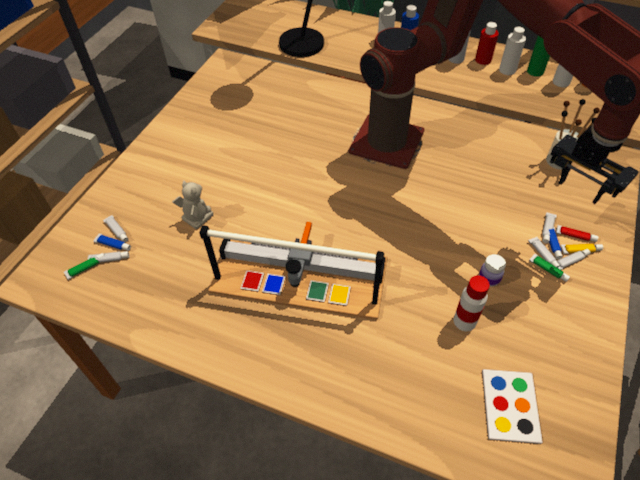

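The top view shows the jig with tiles from left (+y) to right: yellow (283,202), green (307,197), blue (356,187), red (380,182). The orange bar runs from (340,230) to (348,266), the jar is at (127,293), the can at (120,215) and the figure at (495,240). So blue sits at jig y = -60 mm. Next I fit the jig pose from the tiles in both cameras.

```bash
cat > h.py <<'E'
import numpy as np, cv2
from scipy.spatial.transform import Rotation as R
from bench import robot
def rot(q): return R.from_quat(np.r_[q[1:],q[0]]).as_matrix()
def ray(c,uv,z):
    d=rot(c['orientation'])@np.linalg.inv(c['K'])@np.r_[uv,1]
    return c['eye']+d*(z-c['eye'][2])/d[2]
def proj(c,p):
    q=c['K']@rot(c['orientation']).T@(np.asarray(p)-c['eye']); return q[:2]/q[2]
E
python3 - <<'E'
from h import *
rng={'yellow':((20,120,100),(32,255,255)),'green':((60,60,40),(95,255,255)),'blue':((110,120,80),(130,255,255)),'red':((0,170,70),(6,255,255))}
seed={'top':{'yellow':(283,202),'green':(307,197),'blue':(356,187),'red':(380,182)},'scene':{'yellow':(340,294),'green':(317,291),'blue':(274,284),'red':(252,281)}}
jy={'yellow':.12,'green':.06,'blue':-.06,'red':-.12}
for n in seed:
    im=cv2.imread(f'pics/{n}0.png');hsv=cv2.cvtColor(im,cv2.COLOR_BGR2HSV);c=robot.calibration(n)
    A=[];B=[]
    for k,s in seed[n].items():
        m=cv2.inRange(hsv,*map(np.array,rng[k]));_,lab,st,ce=cv2.connectedComponentsWithStats(m)
        i=min((i for i in range(1,len(st)) if st[i,4]>60),key=lambda i:np.hypot(*(ce[i]-s)))
        p=ray(c,ce[i],.0215);print(n,k,ce[i].round(1),st[i,4],p.round(4));A.append([.05,jy[k]]);B.append(p[:2])
    A=np.array(A);B=np.array(B)
    a=A-A.mean(0);b=B-B.mean(0)
    th=np.arctan2((a[:,0]*b[:,1]-a[:,1]*b[:,0]).sum(),(a*b).sum())
    Rz=np.array([[np.cos(th),-np.sin(th)],[np.sin(th),np.cos(th)]])
    o=B.mean(0)-Rz@A.mean(0);print(n,'yaw',th,'org',o,'res',(B-A@Rz.T-o).round(4).tolist())
    m=cv2.inRange(hsv,np.array((5,190,120)),np.array((14,255,255)));_,lab,st,ce=cv2.connectedComponentsWithStats(m)
    print([(ce[i].round(1),st[i,4]) for i in range(1,len(st)) if st[i,4]>60])
    P=lambda x,y,z:proj(c,np.r_[o+Rz@[x,y],z]).round(1)
    print('bar end',P(-.136,0,.077),'plunger',P(.05,0,.123),'lamp ends',P(.056,.215,.215),P(.056,-.215,.215))
E
```

```text
top yellow [282.6 201.5] 334 [0.6357 0.0782 0.0215]
top green [306.7 196.2] 262 [0.6483 0.0199 0.0215]
top blue [355.4 186.9] 334 [ 0.6708 -0.0982  0.0215]
top red [379.5 181.9] 299 [ 0.683  -0.1568  0.0215]
top yaw 0.19647626784427052 org [ 0.6104188  -0.04900065] res [[-0.0003, -0.0003], [0.0005, 0.0002], [-0.0004, -0.0001], [0.0001, 0.0001]]
[(array([ 77.3, 156.6]), np.int32(100))]
bar end [348.4 265.7] plunger [332.2 181.7] lamp ends [226.7 189. ] [437.6 147.2]
scene yellow [339.  293.7] 257 [0.6352 0.0785 0.0215]
scene green [316.9 290.2] 231 [0.6469 0.0196 0.0215]
scene blue [273.2 283.3] 236 [ 0.6705 -0.0981  0.0215]
scene red [251.8 279.9] 219 [ 0.6821 -0.1566  0.0215]
scene yaw 0.19728376481110596 org [ 0.60964853 -0.04894305] res [[0.0, 0.0], [-0.0, -0.0001], [0.0001, -0.0001], [-0.0001, 0.0002]]
[(array([306. , 232.1]), np.int32(126)), (array([521.9, 404.6]), np.int32(159))]
bar end [308.7 221. ] plunger [292.8 264.9] lamp ends [379.1 257.9] [204.2 232. ]
```

Both cameras agree: jig origin (0.610, -0.049), yaw 0.197, and the predicted bar end, plunger and lamp match the images. Now I move above the bar.

```bash
python3 nudge.py '[[-0.04,-0.042,0,0],[-0.08,-0.084,0,0],[-0.12,-0.126,0,0],[-0.16,-0.168,0,0],[-0.2,-0.21,0,0]]' 1.0
python3 nudge.py '[[-0.04,-0.042,0,0],[-0.08,-0.084,0,0],[-0.12,-0.126,0,0],[-0.16,-0.168,0,0],[-0.2,-0.21,0,0]]'
python3 nudge.py '[[-0.04,-0.04,0,-0.18],[-0.08,-0.08,0,-0.36],[-0.089,-0.081,0,-0.54],[-0.089,-0.081,0,-0.586]]'
cat >> h.py <<'E'
O=np.array([.6100,-.0490]);TH=.197
RJ=R.from_euler('z',TH).as_matrix()
def world(p): return RJ@np.asarray(p,float)+np.r_[O,0]
def status(goal=None):
    s=robot.get_state();M=rot(s['ee_rot']);t=np.array(s['ee_pos'])
    print('t',s['clock'],'jig tcp',(RJ.T@(t-np.r_[O,0])).round(4),'axes in jig\n',(RJ.T@M).round(3),'q',np.round(s['joint_positions'],3),'F',np.round(s['contact_force'],1),s['gripper_width'])
    if goal is not None: print('go tool',(M.T@(world(goal)-t)).round(4))
E
python3 -c "
from h import *
status([-.112,0,.066])"
```

```text
clock: 0.72
ee_pos: [0.3425, 0.3064, 0.2392]
ee_rot: [-0.0, 0.193, 0.981, -0.0]
contact_force: [0.1, 0.2, 0.7]
gripper_width: 1.0
gripper_force: 0.0
clock: 1.35
ee_pos: [0.448, 0.0362, 0.2394]
ee_rot: [0.0, 0.193, 0.981, 0.0]
contact_force: [0.6, 0.5, 0.2]
gripper_width: 0.998
gripper_force: 0.0
clock: 1.85
ee_pos: [0.4996, -0.0719, 0.2389]
ee_rot: [-0.001, -0.099, 0.995, 0.0]
contact_force: [-0.1, -0.1, 0.4]
gripper_width: 1.0
gripper_force: 0.0
t 1.85 jig tcp [-0.1127 -0.0008  0.2389] axes in jig
 [[-1.    -0.001 -0.001]
 [-0.001  1.     0.001]
 [ 0.001  0.001 -1.   ]] q [-0.299 -0.069  1.834  0.     1.378 -2.068] F [-0.1 -0.1  0.4] 0.999548211271504
go tool [-0.0009  0.0007  0.1729]
```

```bash
python3 nudge.py '[[0,0,0.045,0],[0,0,0.09,0],[0,0,0.13,0],[0,0,0.16,0],[0,0,0.172,0]]' 
python3 -c "
from h import *
import cv2
status([-.112,0,.066]);cv2.imwrite('pics/w1.png',robot.get_image('wrist'))"
```

```text
clock: 2.48
ee_pos: [0.4977, -0.0701, 0.0652]
ee_rot: [-0.002, -0.098, 0.995, 0.001]
contact_force: [0.0, -0.1, 1.0]
gripper_width: 1.001
gripper_force: 0.0
t 2.475 jig tcp [-0.1142  0.0013  0.0652] axes in jig
 [[-1.    -0.    -0.004]
 [-0.     1.     0.002]
 [ 0.004  0.002 -1.   ]] q [-0.297  0.137  1.977  0.     1.032 -2.065] F [ 0.  -0.1  1. ] 1.0009852027622204
go tool [-0.0022 -0.0013 -0.0008]
```

View pics/w1.png

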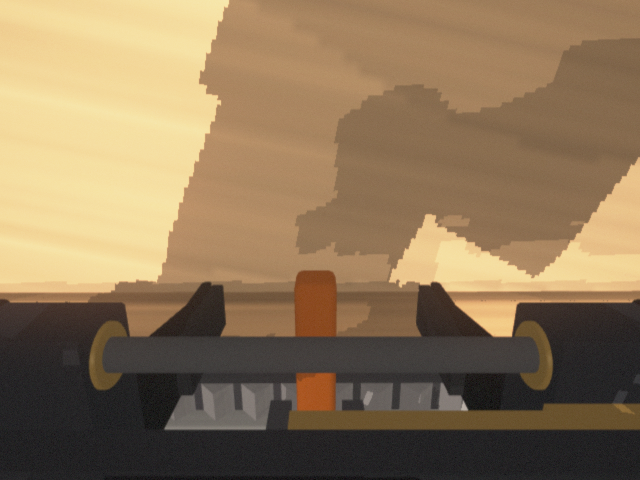

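The bar is centred between the fingers (column 316) with the rack below. I close and lift.

```bash
python3 nudge.py '[[0,0,0,0],[0,0,0,0],[0,0,0,0],[0,0,0,0],[0,0,0,0]]' 0.0 45
python3 nudge.py '[[0,0,0,0],[0,0,0,0],[0,0,-0.005,0],[0,0,-0.010,0],[0,0,-0.015,0]]'
python3 nudge.py '[[0,0,0,0],[0,0,0,0]]'
python3 -c "
from h import *
status([-.112,-.06,.082])"
```

```text
clock: 3.15
ee_pos: [0.4996, -0.0707, 0.0678]
ee_rot: [0.0, -0.098, 0.995, -0.0]
contact_force: [-0.8, 0.3, 0.7]
gripper_width: 0.516
gripper_force: 0.0
clock: 3.78
ee_pos: [0.4989, -0.0703, 0.0821]
ee_rot: [-0.001, -0.098, 0.995, 0.0]
contact_force: [1.1, -0.9, -9.0]
gripper_width: 0.175
gripper_force: 45.0
clock: 4.03
ee_pos: [0.4989, -0.0703, 0.082]
ee_rot: [-0.001, -0.098, 0.995, 0.0]
contact_force: [0.9, 0.4, -8.7]
gripper_width: 0.179
gripper_force: 45.0
t 4.025 jig tcp [-0.1131  0.0008  0.082 ] axes in jig
 [[-1.    -0.    -0.001]
 [-0.     1.     0.001]
 [ 0.001  0.001 -1.   ]] q [-0.297  0.11   1.969  0.     1.063 -2.065] F [ 0.9  0.4 -8.7] 0.1794710137553171
go tool [-0.0011 -0.0608 -0.    ]
```

The fingers may have closed after the lift began, so I raise further until the upper stop is felt.

```bash
for i in 1; do python3 nudge.py '[[0,0,-0.001,0],[0,0,-0.002,0],[0,0,-0.002,0]]' | grep -E "pos|force"; python3 nudge.py '[[0,0,-0.001,0],[0,0,-0.002,0],[0,0,-0.002,0]]' | grep -E "pos|force"; done
```

```text
ee_pos: [0.499, -0.0704, 0.0843]
contact_force: [-1.0, -0.1, -8.6]
gripper_force: 45.0
ee_pos: [0.499, -0.0706, 0.0864]
contact_force: [-2.9, 0.3, -9.9]
gripper_force: 45.0
```

```bash
python3 nudge.py '[[0,0,-0.0015,0],[0,0,-0.0015,0]]' | grep -E "pos|force";python3 nudge.py '[[0,0,-0.0015,0],[0,0,-0.0015,0]]' | grep -E "pos|force"; python3 -c "
from h import *
status()
c=robot.calibration('scene');im=robot.get_image('scene')
cv2.imwrite('pics/s2.png',cv2.resize(im[170:330,180:400],None,fx=3.5,fy=3.5))"
```

```text
ee_pos: [0.499, -0.0705, 0.0874]
contact_force: [-1.0, 0.4, -15.3]
gripper_force: 45.0
ee_pos: [0.499, -0.0701, 0.0876]
contact_force: [5.8, 1.3, -27.4]
gripper_force: 45.0
t 5.275 jig tcp [-0.113   0.0011  0.0876] axes in jig
 [[-1.     0.    -0.   ]
 [ 0.     1.     0.001]
 [ 0.     0.001 -1.   ]] q [-2.970e-01  1.010e-01  1.967e+00  1.000e-03  1.075e+00 -2.065e+00] F [  5.8   1.3 -27.4] 0.17720853907557543
```

View pics/s2.png

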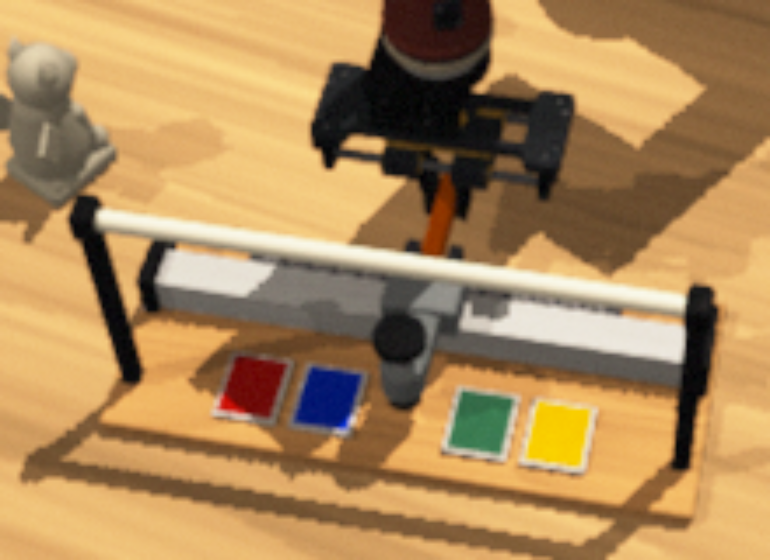

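The bar is at its upper stop (force climbed to 27 N). The gripper body is wide along y, and the figure is well clear on the left. I ease off 2 mm of overdrive and slide 60 mm.

```bash
python3 nudge.py '[[0,-0.012,0.002,0],[0,-0.026,0.002,0],[0,-0.04,0.002,0],[0,-0.052,0.002,0],[0,-0.06,0.002,0]]'
python3 nudge.py '[[0,0,0,0],[0,0,0,0],[0,0,0,0]]'; python3 -c "
from h import *
status()
c=robot.calibration('top');im=robot.get_image('top')
print([proj(c,world([.05,y,.139-.016])).round(1) for y in (-.05,-.06,-.07)])
hsv=cv2.cvtColor(im,cv2.COLOR_BGR2HSV)[160:215,320:390]
cv2.imwrite('pics/t3.png',cv2.resize(im[140:280,270:450],None,fx=4,fy=4,interpolation=cv2.INTER_CUBIC))"
```

```text
clock: 5.95
ee_pos: [0.5112, -0.1306, 0.0874]
ee_rot: [-0.0, -0.098, 0.995, -0.0]
contact_force: [-3.0, 0.5, -13.7]
gripper_width: 0.186
gripper_force: 45.0
clock: 6.32
ee_pos: [0.511, -0.1293, 0.0875]
ee_rot: [-0.0, -0.099, 0.995, -0.0]
contact_force: [-3.1, -1.3, -15.0]
gripper_width: 0.178
gripper_force: 45.0
t 6.325 jig tcp [-0.1128 -0.0594  0.0875] axes in jig
 [[-1.    -0.001 -0.001]
 [-0.001  1.    -0.   ]
 [ 0.001 -0.    -1.   ]] q [-0.397  0.154  1.908 -0.     1.08  -2.165] F [ -3.1  -1.3 -15. ] 0.17836932636242067
[array([354.5, 177.5]), array([358.9, 176.6]), array([363.4, 175.7])]
```

View pics/t3.png

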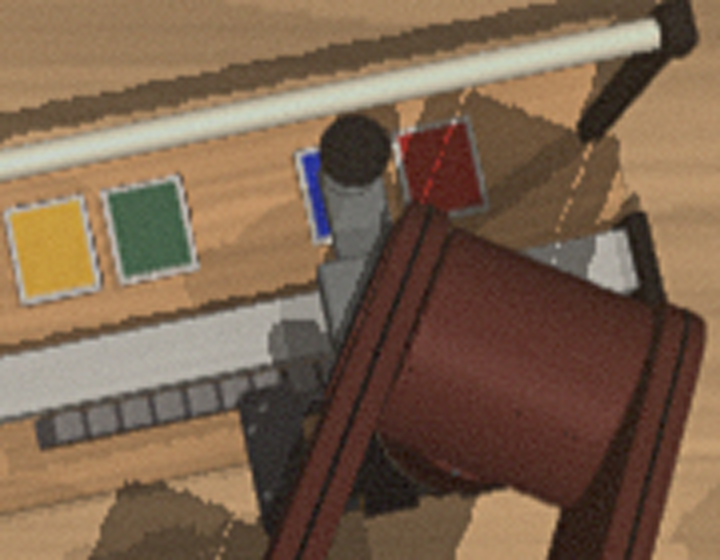

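The plunger disc is at (358.7,177.5), against a prediction of (358.9,176.6) for y = -60 mm, so it is over blue. I lower the bar and release it.

```bash
python3 nudge.py '[[0,0,0.006,0],[0,0,0.012,0],[0,0,0.015,0],[0,0,0.015,0]]' | grep -E "pos|force"
python3 nudge.py '[[0,0,0,0],[0,0,0,0],[0,0,0,0],[0,0,0,0],[0,0,0,0]]' 1.0 | grep -E "width|force"
python3 nudge.py '[[0,0,-0.04,0],[0,0,-0.08,0],[0,0,-0.12,0],[0,0,-0.17,0],[0,0,-0.2,0]]'
python3 nudge.py '[[0.05,0,0,0],[0.1,0,0,0],[0.1,0,0,0]]' 0.0 20
python3 -c "
from h import *
status()
cv2.imwrite('pics/s4.png',cv2.resize(robot.get_image('scene')[190:310,190:390],None,fx=4,fy=4))"
```

```text
ee_pos: [0.511, -0.1294, 0.073]
contact_force: [-7.6, -1.1, -7.1]
gripper_force: 45.0
contact_force: [0.5, 0.6, -0.7]
gripper_width: 0.66
gripper_force: 0.0
clock: 8.12
ee_pos: [0.512, -0.1297, 0.2755]
ee_rot: [0.002, -0.098, 0.995, -0.001]
contact_force: [-0.2, -0.5, -0.5]
gripper_width: 1.0
gripper_force: 0.0
clock: 8.5
ee_pos: [0.4111, -0.1493, 0.2723]
ee_rot: [-0.0, -0.097, 0.995, -0.0]
contact_force: [0.6, 0.2, -0.3]
gripper_width: 0.747
gripper_force: 0.0
t 8.5 jig tcp [-0.2147 -0.0594  0.2723] axes in jig
 [[-1.     0.002 -0.   ]
 [ 0.002  1.    -0.   ]
 [ 0.    -0.    -1.   ]] q [-0.529 -0.268  1.944 -0.     1.465 -2.295] F [ 0.6  0.2 -0.3] 0.7467877082587724
```

View pics/s4.png

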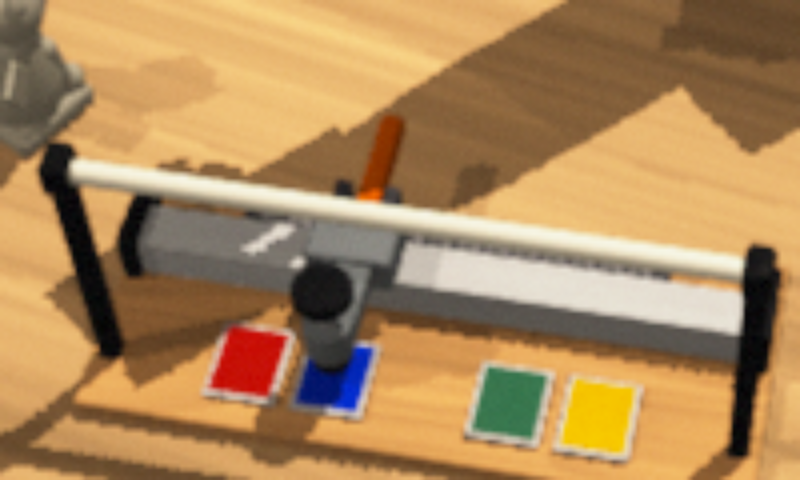

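The carriage is caught over blue with the bar down. Next I need tilt, which the rows cannot command directly. I'll test, high in free space, what the arm does with an out-of-reach pose.

```bash
python3 nudge.py '[[0,0,-0.05,0],[0,0,-0.1,0],[0,0,-0.15,0],[0,0,-0.2,0],[0,0,-0.25,0]]' |grep -E "ee"
python3 nudge.py '[[-0.06,0,0,0],[-0.12,0,0,0],[-0.18,0,0,0],[-0.24,0,0,0],[-0.3,0,0,0]]' |grep -E "ee"
python3 nudge.py '[[-0.06,0,0,0],[-0.12,0,0,0],[-0.18,0,0,0],[-0.24,0,0,0],[-0.3,0,0,0]]' |grep -E "ee"
python3 -c "
from h import *
status()"
```

```text
ee_pos: [0.4142, -0.1489, 0.5243]
ee_rot: [0.0, -0.099, 0.995, -0.0]
ee_pos: [0.7103, -0.089, 0.5217]
ee_rot: [0.0, -0.099, 0.995, -0.0]
ee_pos: [0.8465, -0.0384, 0.4673]
ee_rot: [0.024, -0.099, 0.995, -0.003]
t 10.425 jig tcp [ 0.234  -0.0359  0.4673] axes in jig
 [[-0.999 -0.001  0.047]
 [-0.001  1.    -0.012]
 [-0.047 -0.012 -0.999]] q [-0.14   0.939  0.088  0.005  2.067 -1.906] F [-0.9  0.4  1.3] 0.0035745236127973125
```

```bash
python3 nudge.py '[[0,0,0,0],[0,0,0,0]]' |grep -E "ee"
python3 nudge.py '[[0.02,0,0,0],[0.04,0,0,0],[0.06,0,0,0],[0.08,0,0,0],[0.08,0,0,0]]' |grep -E "ee"
python3 -c "
from h import *
status()"
```

```text
ee_pos: [0.8451, -0.0398, 0.471]
ee_rot: [0.025, -0.098, 0.995, -0.004]
ee_pos: [0.7662, -0.0561, 0.4691]
ee_rot: [0.026, -0.098, 0.995, -0.004]
t 11.3 jig tcp [ 0.1518 -0.0375  0.4691] axes in jig
 [[-0.999  0.002  0.051]
 [ 0.001  1.    -0.014]
 [-0.051 -0.014 -0.999]] q [-0.178  0.542  0.693  0.006  1.854 -1.943] F [-0.4 -0.1  0.5] 0.005526391815281336
```

The out-of-reach tilt is kept (outward, the right way), so it can be built up. I move sideways to where the arm plane is parallel to jig x (jig y = +0.167), so the tilt is purely about jig y, and push outward there.

```bash
python3 nudge.py '[[0,0.05,0,0],[0,0.1,0,0],[0,0.15,0,0],[0,0.2,0,0],[0,0.205,0,0]]' |grep -E "ee"
python3 nudge.py '[[-0.06,0,0,0],[-0.12,0,0,0],[-0.18,0,0,0],[-0.24,0,0,0],[-0.3,0,0,0]]' |grep -E "ee"
python3 nudge.py '[[-0.06,0,0,0],[-0.12,0,0,0],[-0.18,0,0,0],[-0.24,0,0,0],[-0.3,0,0,0]]' |grep -E "ee"
python3 -c "
from h import *
status()"
```

```text
ee_pos: [0.7271, 0.15, 0.4642]
ee_rot: [0.025, -0.101, 0.995, -0.003]
ee_pos: [0.8699, 0.1729, 0.4251]
ee_rot: [0.049, -0.098, 0.994, -0.001]
ee_pos: [0.9107, 0.1817, 0.3753]
ee_rot: [0.075, -0.098, 0.992, 0.002]
t 13.175 jig tcp [0.34   0.1674 0.3753] axes in jig
 [[-0.989  0.     0.149]
 [-0.002  1.    -0.011]
 [-0.149 -0.012 -0.989]] q [ 1.120e-01  1.051e+00  8.800e-02  1.000e-03  1.852e+00 -1.656e+00] F [ 0.4 -0.4 -0. ] 0.00837136477194733
```

```bash
python3 nudge.py '[[-0.5,0,-0.2,0],[-0.5,0,-0.2,0],[-0.5,0,-0.2,0],[-0.5,0,-0.2,0],[-0.5,0,-0.2,0]]' |grep -E "ee"
python3 -c "
from h import *
status()"
```

```text
ee_pos: [0.916, 0.1832, 0.4045]
ee_rot: [0.102, -0.098, 0.99, 0.004]
t 13.8 jig tcp [0.3456 0.1678 0.4045] axes in jig
 [[-0.979  0.     0.203]
 [-0.002  1.    -0.011]
 [-0.203 -0.012 -0.979]] q [ 0.111  1.021  0.088  0.006  1.828 -1.656] F [ 0.5 -0.1  0.3] 0.0027245726257482702
```

```bash
for i in 1; do
python3 nudge.py '[[-0.5,0,-0.15,0],[-0.5,0,-0.15,0],[-0.5,0,-0.15,0],[-0.5,0,-0.15,0],[-0.5,0,-0.15,0]]' |grep -E "ee"
python3 nudge.py '[[-0.5,0,-0.15,0],[-0.5,0,-0.15,0],[-0.5,0,-0.15,0],[-0.5,0,-0.15,0],[-0.5,0,-0.15,0]]' |grep -E "ee"
python3 nudge.py '[[-0.5,0,-0.15,0],[-0.5,0,-0.15,0],[-0.5,0,-0.15,0],[-0.5,0,-0.15,0],[-0.5,0,-0.15,0]]' |grep -E "ee"
python3 nudge.py '[[-0.5,0,-0.15,0],[-0.5,0,-0.15,0],[-0.5,0,-0.15,0],[-0.5,0,-0.15,0],[-0.5,0,-0.15,0]]' |grep -E "ee"
done
python3 -c "
from h import *
status()"
```

```text
ee_pos: [0.9272, 0.1858, 0.4206]
ee_rot: [0.129, -0.098, 0.987, 0.007]
ee_pos: [0.9342, 0.1876, 0.4453]
ee_rot: [0.156, -0.098, 0.983, 0.01]
ee_pos: [0.9375, 0.1886, 0.4764]
ee_rot: [0.183, -0.098, 0.978, 0.012]
ee_pos: [0.9371, 0.1891, 0.5126]
ee_rot: [0.21, -0.097, 0.973, 0.015]
t 16.3 jig tcp [0.3674 0.1694 0.5126] axes in jig
 [[-0.911  0.     0.412]
 [-0.005  1.    -0.01 ]
 [-0.412 -0.011 -0.911]] q [ 0.108  0.918  0.089  0.027  1.71  -1.653] F [-0.4 -1.  -0.3] 0.006835360180625493
```

```bash
for i in 1; do
python3 nudge.py '[[-0.5,0,-0.05,0],[-0.5,0,-0.05,0],[-0.5,0,-0.05,0],[-0.5,0,-0.05,0],[-0.5,0,-0.05,0]]' |grep -E "ee"
python3 nudge.py '[[-0.5,0,-0.05,0],[-0.5,0,-0.05,0],[-0.5,0,-0.05,0],[-0.5,0,-0.05,0],[-0.5,0,-0.05,0]]' |grep -E "ee"
python3 nudge.py '[[-0.5,0,-0.05,0],[-0.5,0,-0.05,0],[-0.5,0,-0.05,0],[-0.5,0,-0.05,0],[-0.5,0,-0.05,0]]' |grep -E "ee"
python3 nudge.py '[[-0.5,0,-0.05,0],[-0.5,0,-0.05,0],[-0.5,0,-0.05,0],[-0.5,0,-0.05,0],[-0.5,0,-0.05,0]]' |grep -E "ee"
done
python3 -c "
from h import *
status([-.12,-.06,.26])"
```

```text
ee_pos: [0.9549, 0.1927, 0.5175]
ee_rot: [0.237, -0.097, 0.966, 0.018]
ee_pos: [0.966, 0.1952, 0.5343]
ee_rot: [0.265, -0.096, 0.959, 0.021]
ee_pos: [0.9716, 0.1966, 0.5594]
ee_rot: [0.291, -0.096, 0.951, 0.023]
ee_pos: [0.9724, 0.1972, 0.5915]
ee_rot: [0.318, -0.095, 0.943, 0.026]
t 18.8 jig tcp [0.4036 0.1705 0.5915] axes in jig
 [[-0.796  0.     0.605]
 [-0.007  1.    -0.009]
 [-0.605 -0.011 -0.796]] q [ 0.106  0.867  0.089  0.046  1.537 -1.652] F [ 0.  -0.2  0.4] 0.008186830137030568
go tool [ 0.619  -0.2267 -0.0507]
```

The tilt is 37°. I pull back, move across, and come down in front of the plunger on the robot side.

```bash

python3 nudge.py '[[0.036,-0.023,-0.027,0],[0.072,-0.046,-0.054,0],[0.108,-0.069,-0.081,0],[0.144,-0.092,-0.108,0],[0.18,-0.115,-0.136,0]]' |grep -E "ee"
python3 nudge.py '[[0.036,-0.023,-0.027,0],[0.072,-0.046,-0.054,0],[0.108,-0.069,-0.081,0],[0.144,-0.092,-0.108,0],[0.18,-0.115,-0.136,0]]' |grep -E "ee"
python3 nudge.py '[[0,0,0,0]]' |grep -E "ee"
python3 -c "
from h import *
status([-.05,-.06,.271])"
```

```text
ee_pos: [0.7716, 0.0391, 0.5924]
ee_rot: [0.319, -0.095, 0.943, 0.026]
ee_pos: [0.5735, -0.1171, 0.5927]
ee_rot: [0.318, -0.095, 0.943, 0.026]
ee_pos: [0.5731, -0.119, 0.5939]
ee_rot: [0.319, -0.093, 0.943, 0.024]
t 20.175 jig tcp [-0.0499 -0.0614  0.5939] axes in jig
 [[-0.795  0.005  0.606]
 [-0.004  1.    -0.014]
 [-0.606 -0.014 -0.795]] q [-0.578 -0.317  1.515  0.431  1.448 -2.289] F [0.6 0.2 0.7] 0.008735535633809131
go tool [0.1958 0.0058 0.2567]
```

```bash

python3 nudge.py '[[0.036,0.001,0.048,0],[0.072,0.002,0.096,0],[0.11,0.003,0.144,0],[0.15,0.004,0.196,0],[0.185,0.005,0.243,0]]' |grep -E "ee"
python3 nudge.py '[[0.01,0,0.013,0],[0.01,0,0.013,0],[0.01,0,0.013,0]]' |grep -E "ee|contact"
python3 -c "
from h import *
status([.039,-.06,.152])
cv2.imwrite('pics/s5.png',cv2.resize(robot.get_image('scene')[150:310,170:390],None,fx=3.6,fy=3.6))"
```

```text
ee_pos: [0.5746, -0.1143, 0.2853]
ee_rot: [0.318, -0.095, 0.943, 0.026]
ee_pos: [0.5762, -0.1162, 0.2748]
ee_rot: [0.32, -0.095, 0.942, 0.025]
contact_force: [-0.8, -0.5, 0.0]
t 21.175 jig tcp [-0.0463 -0.0593  0.2748] axes in jig
 [[-0.794  0.     0.608]
 [-0.009  1.    -0.012]
 [-0.608 -0.015 -0.794]] q [-0.57  -0.297  2.089  0.549  0.915 -2.587] F [-0.8 -0.5  0. ] 0.0068255959829176364
go tool [0.007  0.0011 0.1493]
```

View pics/s5.png

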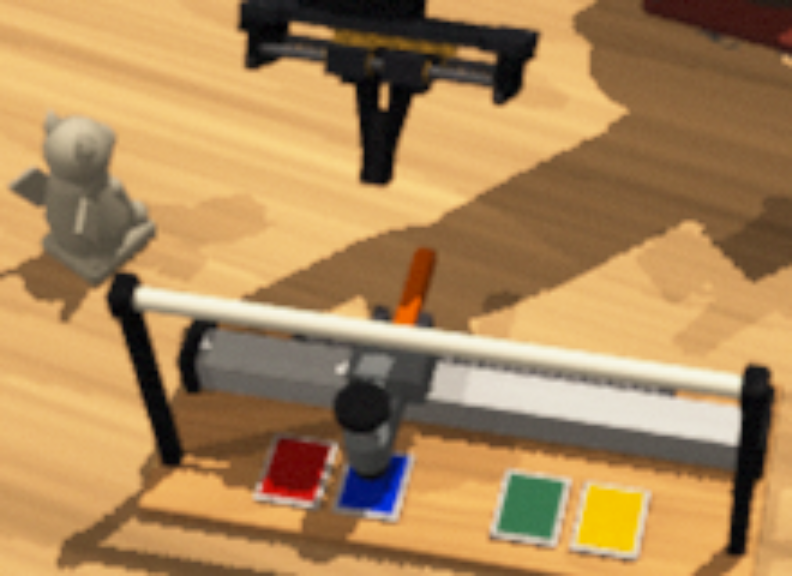

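The gripper is closed and tilted in front of the lamp, the figure is clear at (85,200), and the plunger is at (362,405) over blue. I approach along the tool axis.

```bash

python3 nudge.py '[[0.007,0.001,0.03,0],[0.007,0.001,0.06,0],[0.007,0.001,0.09,0],[0.007,0.001,0.12,0],[0.007,0.001,0.14,0]]' |grep -E "ee"
python3 nudge.py '[[0,0,0.005,0],[0,0,0.005,0]]' |grep -E "ee|contact"
python3 -c "
from h import *
status([.039,-.06,.1235])
cv2.imwrite('pics/s6.png',cv2.resize(robot.get_image('scene')[190:310,190:390],None,fx=4,fy=4))"
```

```text
ee_pos: [0.6541, -0.1007, 0.1566]
ee_rot: [0.319, -0.095, 0.942, 0.025]
ee_pos: [0.656, -0.0999, 0.1527]
ee_rot: [0.319, -0.095, 0.943, 0.026]
contact_force: [-0.3, -0.7, -0.0]
t 22.1 jig tcp [ 0.0351 -0.059   0.1527] axes in jig
 [[-0.795  0.     0.606]
 [-0.007  1.    -0.01 ]
 [-0.606 -0.013 -0.795]] q [-0.449  0.05   2.025  0.66   0.621 -2.68 ] F [-0.3 -0.7 -0. ] 0.005345419974381095
go tool [ 0.0146 -0.0007  0.0256]
```

View pics/s6.png

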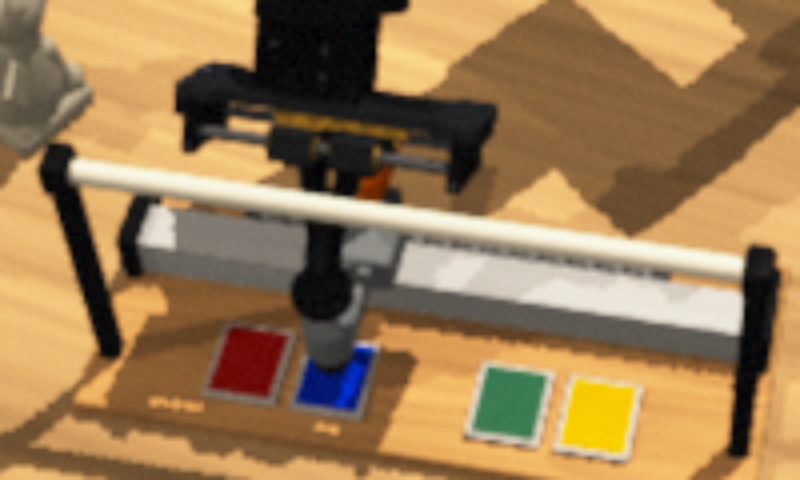

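The fingertips are over the disc (322,290) and the lamp is clear, but joint 6 sits at its limit. I relieve it with a small turn, then press straight down.

```bash

python3 nudge.py '[[0,0,0,0.05],[0,0,0,0.1],[0,0,0,0.1]]' |grep -E "ee|contact"
python3 -c "
from h import *
status([.036,-.06,.130])"
```

```text
ee_pos: [0.6556, -0.1001, 0.1528]
ee_rot: [0.317, -0.048, 0.946, 0.041]
contact_force: [0.3, 0.2, 0.9]
t 22.525 jig tcp [ 0.0347 -0.059   0.1528] axes in jig
 [[-0.791  0.08   0.606]
 [ 0.092  0.996 -0.011]
 [-0.604  0.048 -0.795]] q [-0.45   0.049  2.026  0.66   0.621 -2.58 ] F [0.3 0.2 0.9] 0.0031683114350784442
go tool [ 0.0126 -0.002   0.0189]
```

```bash

python3 nudge.py '[[0.004,-0.001,0.006,0],[0.007,-0.001,0.01,0],[0.01,-0.002,0.0145,0],[0.0126,-0.002,0.019,0],[0.0126,-0.002,0.019,0]]' |grep -E "ee|contact"
python3 -c "
from h import *
status([.036,-.06,.123])"
```

```text
ee_pos: [0.6573, -0.1007, 0.1292]
ee_rot: [0.317, -0.048, 0.946, 0.041]
contact_force: [-6.1, -0.1, 10.4]
t 23.15 jig tcp [ 0.0362 -0.06    0.1292] axes in jig
 [[-0.792  0.08   0.606]
 [ 0.093  0.996 -0.01 ]
 [-0.604  0.048 -0.795]] q [-0.449  0.093  2.032  0.706  0.583 -2.635] F [-6.1 -0.1 10.4] 0.009740655757889245
go tool [ 0.0039 -0.0004  0.0048]
```

The spring force is 10.4 N, so it is about 12 mm in. I continue to the stop.

```bash

python3 nudge.py '[[0.002,0,0.003,0],[0.004,0,0.005,0],[0.0055,0,0.0072,0],[0.0055,0,0.0072,0],[0.0055,0,0.0072,0]]' |grep -E "ee|contact"
python3 -c "
from h import *
status()
cv2.imwrite('pics/s7.png',cv2.resize(robot.get_image('scene')[190:310,190:390],None,fx=4,fy=4))"
```

```text
ee_pos: [0.659, -0.101, 0.1237]
ee_rot: [0.319, -0.048, 0.946, 0.041]
contact_force: [-13.4, 0.2, 22.6]
t 23.775 jig tcp [ 0.0378 -0.0606  0.1237] axes in jig
 [[-0.789  0.08   0.61 ]
 [ 0.091  0.996 -0.012]
 [-0.608  0.046 -0.793]] q [-0.449  0.105  2.034  0.725  0.569 -2.657] F [-13.4   0.2  22.6] 0.003436553383947697
```

The force rose to 22.6 N at the predicted stop height, so the plunger is bottomed. I lift and back out along the tool axis.

```bash

python3 nudge.py '[[-0.004,0.001,-0.006,0],[-0.008,0.001,-0.011,0],[-0.012,0.002,-0.018,0],[-0.016,0.002,-0.024,0],[-0.017,0.002,-0.026,0]]' |grep -E "ee|contact"
python3 nudge.py '[[0,0,-0.02,0],[0,0,-0.06,0],[0,0,-0.1,0],[0,0,-0.14,0],[0,0,-0.16,0]]' |grep -E "ee|contact"
python3 nudge.py '[[0,0,-0.03,0],[0,0,-0.06,0],[0,0,-0.06,0],[0,0,-0.06,0]]' |grep -E "ee|contact"
python3 -c "
from h import *
status()
a=robot.get_image('scene')[190:310,190:390];b=robot.get_image('top')[140:260,250:450]
cv2.imwrite('pics/s8.png',cv2.resize(np.vstack([a,b]),None,fx=2.5,fy=2.5))"
```

```text
ee_pos: [0.654, -0.0994, 0.1499]
ee_rot: [0.316, -0.048, 0.947, 0.042]
contact_force: [0.0, -0.2, -1.1]
ee_pos: [0.5585, -0.1174, 0.279]
ee_rot: [0.317, -0.048, 0.946, 0.041]
contact_force: [0.7, -0.7, 0.0]
ee_pos: [0.5234, -0.1234, 0.3241]
ee_rot: [0.316, -0.047, 0.947, 0.042]
contact_force: [-0.1, -0.1, -0.5]
t 25.575 jig tcp [-0.0995 -0.0561  0.3241] axes in jig
 [[-0.793  0.08   0.604]
 [ 0.094  0.996 -0.008]
 [-0.602  0.05  -0.797]] q [-0.666 -0.463  2.113  0.536  1.092 -2.491] F [-0.1 -0.1 -0.5] 0.004511253217633606
```

View pics/s8.png

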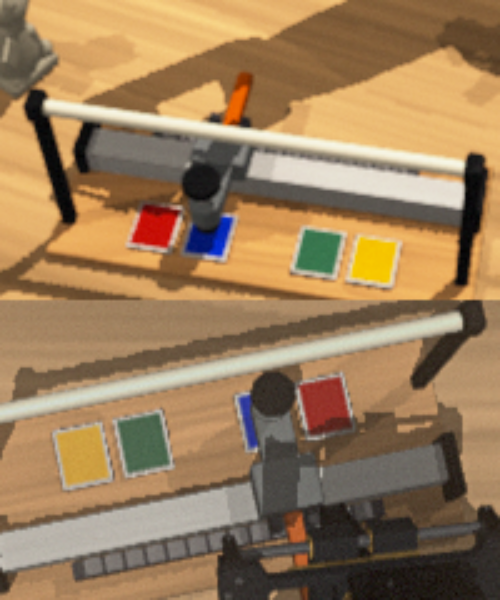

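The carriage is caught over blue: the plunger head is back up at (202,182) in the scene crop and (273,395) in the top crop. The bar is down and the robot is clear, so I hand the job in.

```bash
python3 -c "
from bench import robot
print(robot.finish_job())"
```

```text
the job is handed in; nothing more can be done
None
```

The blue sample is stamped, as far as force, height and camera readings show, and the job was handed in at about 26 s of the 48 s; no verdict came back. The carriage is still caught over blue, the plunger and bar are back at rest, and the arm is clear of the jig.

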